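# Pin the modelling turntable and find the socket for its centre nut

### The job

First lock the modelling turntable by taking the steel pin from its wooden block and dropping it through the hole in the turntable's ear until its collar lies on the ear. Then try the sockets on the turntable's hex nut until you find the one that goes fully down over it; stand any that does not fit upright back on the bench, and finish while still gripping the right one, fully home and upright on the nut, without letting go. Leave the jar, the tape roll and the wood offcut alone.

Things in the scene. Friction and masses are not known exactly. Their poses are not given: they have to be found in the camera images.
- turntable: Modelling turntable fixed to the bench (it does not turn): dark steel foot 200 x 120 x 12 mm, round aluminium head 148 mm in diameter, top at 47 mm. A 50 mm wide ear sticks out of the head along +y, its top also at 47 mm, with the pin hole 105 mm from the centre. A hex nut stands on the head centre. Origin: under the head centre, at bench level.
- nut (a point): Centre of the nut foot, on the head top, 47 mm above the bench; axes as the turntable. Steel nut 30 mm across flats, 16 mm tall, upper edge chamfered 3 mm, flats facing +y and -y, corners on the x axis. A socket goes on with its x axis along this x or any multiple of 60 degrees from it (12 degrees of play), and is home when its origin is at this point.
- ear_hole (a point): Centre of the hole's mouth on top of the ear (47 mm above the bench). The vertical hole is 14 mm in diameter through the 12 mm ear; 9 mm below the ear is a lug with a 15 mm hole in line with it, open below for the whole pin.
- pin: Loose steel locking pin, upright, 0.1 kg: shank 12 mm diameter, 40 mm long with a tapered foot; then a collar 26 mm in diameter, 4 mm thick; then a round grip 16 mm in diameter, 44 to 78 mm above the foot. Origin: centre of the foot end; z up through the grip. It starts in the hole of pin_block, collar on the block, foot 5 mm above the bench.
- pin_collar (a point): On the pin's axis at the underside of the collar, 40 mm above the foot.
- pin_block: Fixed wooden block 60 x 60 x 45 mm in whose middle hole (15 mm diameter, 43 mm deep) the pin is parked. Origin: centre of its underside.
- socket_a: Steel socket, 0.25 kg, standing mouth down on the bench: round, 42 mm diameter, 45 mm tall, with a square drive adapter fixed in its top, a 16 x 16 mm bar from 45 to 83 mm above the mouth, faces square to the body x and y. Origin: centre of the mouth rim, z up through the adapter. Hex bore 22 mm deep, two flats facing +y and -y, two corners on the x axis. See socket_b, socket_c.
- socket_b: As socket_a outside, with the same axes. The three sockets look alike from outside and differ only in the bore across flats: 33 mm in one (goes over the nut with 1.5 mm all round), 26 mm and 22 mm in the others (too small). Which socket has which bore is not told: try them on the nut.
- socket_c: As socket_a outside, with the same axes. A socket that is too small stops on top of the nut with its mouth 15 to 16 mm above the head; the fitting one goes down until its mouth rim rests on the head.
- glue_jar: Bystander: white jar with lid, 68 mm diameter, 85 mm tall. Origin: centre of its underside.
- tape_roll: Bystander: flat-lying tape roll, 96 mm diameter, 25 mm high. Origin: centre of its underside.
- wood_offcut: Bystander: wood offcut 50 x 130 x 28 mm, lying. Origin: centre of its underside.
Mind the look-alikes: they are no part of the job. What is shaped like the pin but red or yellow is not meant.

How it is judged (in metres and radians):
On the way, in this order (a step that is already met when the one before it is completed fails the run):
1. the pin is through the ear's hole with its collar on the ear, and let go (z of pin_collar in the frame of ear_hole between -0.003 and 0.003 m and horizontal distance between pin_collar and ear_hole below 0.004 m and angle between pin's own z axis and vertical below 0.12 rad and contact force between the fingers and pin below 0.2 N), for 0.2 s.
2. the fitting socket is fully home on the nut (((z of socket_a in the frame of nut between -0.003 and 0.003 m and horizontal distance between socket_a and nut below 0.004 m and angle between socket_a's own z axis and vertical below 0.08 rad) or (z of socket_b in the frame of nut between -0.003 and 0.003 m and horizontal distance between socket_b and nut below 0.004 m and angle between socket_b's own z axis and vertical below 0.08 rad) or (z of socket_c in the frame of nut between -0.003 and 0.003 m and horizontal distance between socket_c and nut below 0.004 m and angle between socket_c's own z axis and vertical below 0.08 rad))), for 0.2 s.
At the end, for the whole second after the job is handed in: Fitting socket gripped (over 2 N), mouth within 3 mm of the head and 4 mm of the nut axis, tilt under 0.08 rad; pin collar within 3 mm of the ear top and 4 mm of the hole axis, tilt under 0.12 rad; the other sockets upright (0.08 rad) and still on the bench (z of pin_collar in the frame of ear_hole between -0.003 and 0.003 m and horizontal distance between pin_collar and ear_hole below 0.004 m and angle between pin's own z axis and vertical below 0.12 rad and ((z of socket_a in the frame of nut between -0.003 and 0.003 m and horizontal distance between socket_a and nut below 0.004 m and angle between each of socket_a, socket_b, socket_c's own z axis and vertical below 0.08 rad and contact force between the fingers and socket_a above 2 N and height (world z) of socket_b between -0.004 and 0.005 m and linear speed of each of socket_b, socket_c below 0.02 m/s and height (world z) of socket_c between -0.004 and 0.005 m) or (z of socket_b in the frame of nut between -0.003 and 0.003 m and horizontal distance between socket_b and nut below 0.004 m and angle between each of socket_b, socket_a, socket_c's own z axis and vertical below 0.08 rad and contact force between the fingers and socket_b above 2 N and height (world z) of socket_a between -0.004 and 0.005 m and linear speed of each of socket_a, socket_c below 0.02 m/s and height (world z) of socket_c between -0.004 and 0.005 m) or (z of socket_c in the frame of nut between -0.003 and 0.003 m and horizontal distance between socket_c and nut below 0.004 m and angle between each of socket_c, socket_a, socket_b's own z axis and vertical below 0.08 rad and contact force between the fingers and socket_c above 2 N and height (world z) of socket_a between -0.004 and 0.005 m and linear speed of each of socket_a, socket_b below 0.02 m/s and height (world z) of socket_b between -0.004 and 0.005 m))); the arm keeps its last pose, push and grip.
It fails at once if a bystander is moved over 30 mm: glue_jar (distance of glue_jar from where it was at the start of the episode above 0.03 m).
It fails at once if a bystander is moved over 30 mm: tape_roll (distance of tape_roll from where it was at the start of the episode above 0.03 m).
It fails at once if a bystander is moved over 30 mm: wood_offcut (distance of wood_offcut from where it was at the start of the episode above 0.03 m).
It also fails if it takes over 72 s, if anything falls off the work surface, if the arm or the gripper's body presses on something with over 40 N, if the wrist force passes 120 N, or if a joint passes its speed limit or range.

### The arm

A 6-joint arm with a two-finger parallel gripper is mounted at the origin on the work surface. World frame = base frame: x ahead of the robot, y to its left, z up, the work surface at z = 0. Lengths are in m, angles in degrees, forces in N, time in s.
With the tool pointing down it reaches from about 0.35 to 0.775 m from the base axis. Payload 5.5 kg.
Tool frame: the origin (TCP) lies midway between the tips of the shut fingers; the grasp point (between the pads) lies bot.grip_depth behind it (bot.grip_depth is the distance from the TCP to the grasp point, in m); z points along the fingers, y is the line along which they close (so a half turn about z gives the same grasp; the last joint's range is limited). The gripper opens to 85 mm and grips with 20 to 120 N. Pads are 22 mm wide; open, the fingers measure 114 mm over their backs; the gripper's body (76 mm by 85 mm) begins 54 mm behind the grasp point. The pads swing forward as they close: fully open they stand 13 mm farther back than shut.
Start: joints at [-83.113, 17.945, 2.641, 74.691, 0, 82.002], TCP at [0.148, -0.556, 0.231] pointing down, gripper open.
Joint ranges: [-158.12, 158.12], [-49.38, 96.58], [-58.88, 72.47], [-126.05, 133.96], [-84.25, 85.87], [-180, 180]. Speed limits (degrees/s): [147.25, 147.25, 180, 180, 180, 180].

### API

Orientations are given as a 3x3 rotation matrix whose columns are the frame's x, y, z axes.
In Python, from workcell import bot gives the robot as it stands.
- The arm moves only by the shell command python3 -m inch 'ROWS' [FORCE]. ROWS is JSON, a list of rows, each a list of 7 numbers: the shift along the tool's x, y, z in mm, then the turn, a rotation vector about the tool's x, y, z in degrees, then the opening, from 0 (shut) to 1 (fully open). In form: [[tx, ty, tz, ax, ay, az, jaw], ...]. A call has exactly 10 rows; each row is the pose to reach, as a shift and turn from the pose commanded when the call began, along the tool's axes at that moment; what a row does not reach only later rows make up. A row lasts 1/12 s, in which the tool goes at most 41.7 mm and 7.16 degrees, less where a joint would pass 70% of its speed; a pose out of reach is approached as far as the arm can. A call with a gripper value outside its range is refused whole. The fingers move at their own pace and stop on an object; FORCE is the grip in N (left out, the last holds). Time passes only in rows, so rows that repeat a pose let the fingers close, or fill a call up. It gives the time, the measured TCP pose, the force, the opening and the grip force at its end, in the units of the state.
- bot.get_state(): the state, without advancing time (a new reading comes with each control period).
- bot.camera(name): name is "side" or "top"; returns the picture (420x560x3 uint8, red, green, blue); there is no depth.
- bot.camera_model(name): a dict with "fx", "fy", "cx", "cy" (pixels), "distortion" ([k1, k2, p1, p2, k3] as OpenCV has them; the pictures are not rectified), "R" (3x3) and "t" (3): a world point X has camera coordinates R X + t. Camera axes: x right, y down, z forward; pixel columns grow to the right and rows downward; lengths in m; the calibration is good to about 2 mm. A picture is of the moment at which its call begins. camera_model takes no time and is no camera call.
- bot.finish_job(): hands the job in; it is judged then, once.
The state is a dict: "time": time; "joints": joint angles; "qd": joint speeds; "effort": joint torques, N m; "ee_pos": TCP position; "ee_rot": TCP orientation; "contact_force": force on the tool from outside, world axes, zero at the start; "wrist_torque": the same for the moment, N m; "finger_gap": opening from 0.0 (shut) to 1.0 (fully open); "finger_force": force on a finger pad.
Only numpy, scipy, OpenCV 4.12 (cv2) and the standard library are available. Lean on these libraries where they do the work, as an engineer would, in place of code of your own. Each camera call takes 0.05 s, during which the arm holds its last target. There are 200 camera calls.

## Working session

There is one attempt and no reset: what is moved stays moved. The work goes in short steps, Python scripts to look and compute and a shell command to move; the robot and the scene stay as the last step left them, time stands still between calls to the robot, and variables do not carry over. Pictures are saved under pics/ and viewed, at most 10 in all, crops included, and the job is handed in when it is done.

```bash
mkdir -p pics; python3 - <<'E'
from workcell import bot
import cv2
for n in("side","top"):
    cv2.imwrite(f"pics/{n}0.png",bot.camera(n)[:,:,::-1]); m=bot.camera_model(n); print(n,m)
print(bot.get_state(),bot.grip_depth)
E
```

```text
side {'fx': 453.2765487689257, 'fy': 453.2765487689257, 'cx': 280.88695105078943, 'cy': 211.11023204986938, 'distortion': array([-0.06565509,  0.        ,  0.        ,  0.        ,  0.        ]), 'R': array([[-0.98687666, -0.16064936,  0.0163171 ],
       [-0.09645834,  0.50545801, -0.85744271],
       [ 0.12950001, -0.84776411, -0.51432068]]), 't': array([0.58785613, 0.08895901, 1.00301986])}
top {'fx': 509.32395700737624, 'fy': 509.32395700737624, 'cx': 268.80787579202484, 'cy': 206.60210956692327, 'distortion': array([-0.1203717,  0.       ,  0.       ,  0.       ,  0.       ]), 'R': array([[-0.02072193, -0.99977587,  0.00433639],
       [-0.99025002,  0.01992651, -0.13786888],
       [ 0.13775157, -0.00715102, -0.990441  ]]), 't': array([0.04447971, 0.60156242, 1.1833288 ])}
{'time': 0.1, 'joints': array([-8.31136604e+01,  1.79876600e+01,  2.58358614e+00,  7.46892403e+01,
        1.80603110e-03,  8.20029561e+01]), 'qd': array([-0.01379768, -0.10352802,  0.17059928, -0.05007124, -0.0096138 ,
       -0.07496175]), 'effort': array([ 1.85337478e-03, -4.81725776e+01,  2.99242920e+01,  1.27964621e-02,
       -1.16492711e-04,  1.75115730e-05]), 'ee_pos': array([ 0.14765061, -0.55526195,  0.23048724]), 'ee_rot': array([[ 9.66450638e-01,  2.56852366e-01, -1.63980108e-04],
       [ 2.56852289e-01, -9.66449313e-01,  1.62066809e-03],
       [ 2.57793970e-04, -1.60841437e-03, -9.99998673e-01]]), 'contact_force': array([ 0.2729627 , -0.27483331, -0.88373331]), 'wrist_torque': array([-0.00741579,  0.02606695,  0.01521763]), 'finger_force': 0.0, 'finger_gap': 0.994496263423697} 0.0187
```

View pics/side0.png

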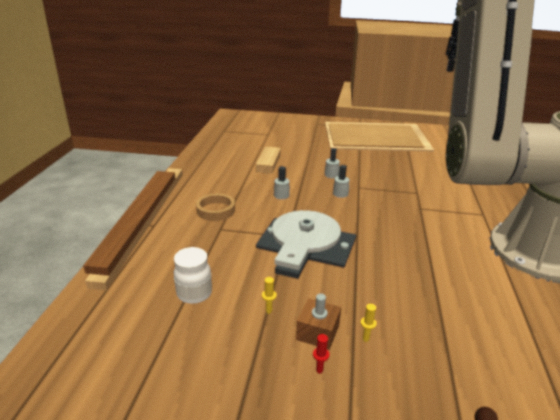

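View pics/top0.png

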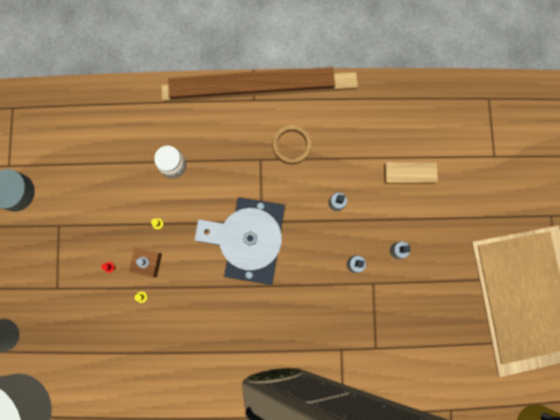

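Both views show the scene: in the top view the pin is at (143,262), nut (250,238), ear hole (207,231), and sockets at (338,201), (357,264), (401,249). I'll zoom in for exact features.

```bash
python3 - <<'E'
import cv2,numpy as np
t=cv2.imread("pics/top0.png");s=cv2.imread("pics/side0.png")
a=t[185:285,120:280];b=t[185:285,320:420]
c=s[135:275,250:370];d=s[280:380,250:400]
z=lambda i,f:cv2.resize(i,None,fx=f,fy=f,interpolation=cv2.INTER_CUBIC)
o=np.zeros((600,800,3),np.uint8)
def put(i,x,y): o[y:y+i.shape[0],x:x+i.shape[1]]=i
put(z(a,3),0,0);put(z(b,3),490,0);put(z(c,2),0,305);put(z(d,2.9)[:290],260,305)
cv2.imwrite("pics/zoom.png",o)
E
```

```text
(no output)
```

View pics/zoom.png

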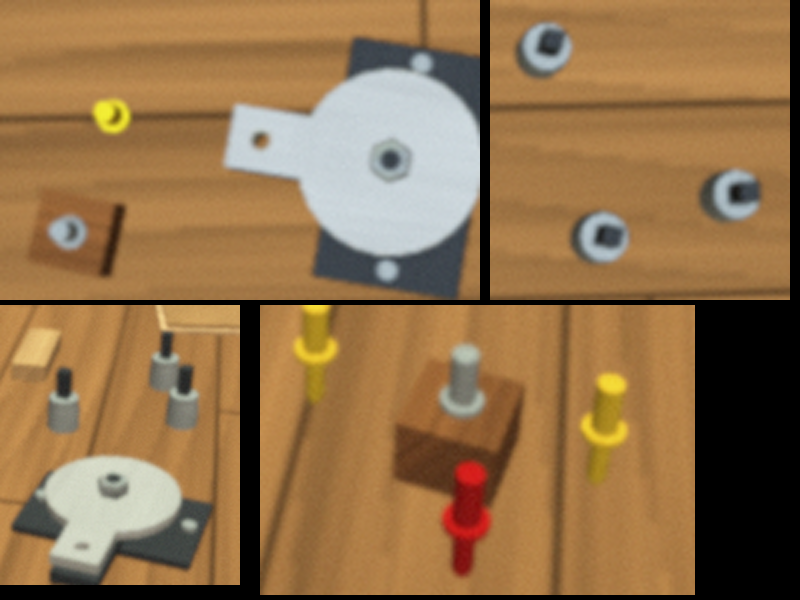

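The zoom shows clear features: ear hole, nut bore, the round light tops of the sockets with their dark square adapters, and the pin's grey collar and grip. Next I measure them numerically.

```bash
cat > h.py <<'E'
import cv2,numpy as np
from workcell import bot
M={n:bot.camera_model(n) for n in("side","top")}
def K(m): return np.array([[m["fx"],0,m["cx"]],[0,m["fy"],m["cy"]],[0,0,1.]])
def ray(n,p):
    m=M[n];u=cv2.undistortPoints(np.array([[p]],float),K(m),m["distortion"])[0,0]
    R=np.array(m["R"]);d=R.T@np.r_[u,1];return -R.T@m["t"],d/np.linalg.norm(d)
def plane(n,p,z):
    c,d=ray(n,p);return c+d*(z-c[2])/d[2]
def tri(pt,ps):
    A=[];b=[];L=[]
    for n,p in(("top",pt),("side",ps)):
        c,d=ray(n,p);P=np.eye(3)-np.outer(d,d);A.append(P);b.append(P@c);L.append((c,d))
    X=np.linalg.solve(sum(A),sum(b));gap=[np.linalg.norm(P@X-q) for P,q in zip(A,b)]
    return X,max(gap)
def proj(n,X):
    m=M[n];r=cv2.Rodrigues(np.array(m["R"]))[0]
    return cv2.projectPoints(np.array([X],float),r,np.array(m["t"]),K(m),m["distortion"])[0][0,0]
def masks(im):
    h=cv2.cvtColor(im,cv2.COLOR_BGR2HSV);s,v=h[...,1],h[...,2]
    return ((s<70)&(v>110)).astype(np.uint8),((v<75)&(s<140)).astype(np.uint8)
def blobs(mask,box,amin=6):
    x0,y0,x1,y1=box;k,l,st,c=cv2.connectedComponentsWithStats(np.ascontiguousarray(mask[y0:y1,x0:x1]),connectivity=4)
    return [(int(st[i,4]),(c[i]+[x0,y0]).round(2).tolist(),(st[i,:4]+[x0,y0,0,0]).tolist()) for i in range(1,k) if st[i,4]>=amin]
E
python3 - <<'E'
from h import *
t=cv2.imread("pics/top0.png");s=cv2.imread("pics/side0.png")
for n,im,bx in(("top",t,dict(tab=(190,190,295,290),pin=(128,246,166,280),A=(325,188,352,214),B=(344,252,370,276),C=(388,237,415,262))),("side",s,dict(tab=(255,205,360,275),pin=(295,290,345,345),a=(270,163,295,202),b=(330,163,353,200),c=(322,146,343,180)))):
    L,D=masks(im)
    for k,b in bx.items():print(n,k,"L",blobs(L,b),"D",blobs(D,b))
h=cv2.cvtColor(t,cv2.COLOR_BGR2GRAY)
print(h[224:238,200:214]);print(h[231:246,242:258]);print(h[194:210,330:348])
E
```

```text
top tab L [(3747, [244.12, 237.79], [194, 202, 88, 77])] D [(8, [238.88, 200.0], [238, 199, 4, 4]), (7, [273.43, 264.86], [273, 263, 2, 5]), (10, [231.1, 269.3], [230, 267, 3, 5]), (6, [242.67, 272.17], [242, 271, 2, 4]), (10, [241.0, 277.5], [238, 276, 6, 3]), (8, [269.25, 282.5], [267, 281, 5, 3])]
top pin L [(105, [142.1, 261.9], [136, 257, 13, 11])] D []
top A L [(166, [337.88, 200.76], [330, 192, 17, 18])] D [(19, [338.74, 200.21], [337, 197, 5, 6])]
top B L [(177, [357.08, 263.7], [350, 255, 16, 18])] D [(16, [357.38, 263.38], [356, 261, 5, 5])]
top C L [(157, [400.62, 249.78], [394, 241, 16, 18])] D [(16, [392.0, 248.75], [391, 245, 3, 9]), (24, [402.29, 249.04], [400, 247, 6, 5])]
side tab L [(2765, [302.65, 235.55], [267, 210, 74, 59]), (40, [344.32, 244.5], [341, 242, 8, 6])] D [(757, [324.24, 256.58], [276, 233, 80, 42]), (215, [267.67, 243.59], [257, 234, 23, 18])]
side pin L [(233, [319.94, 307.14], [312, 294, 15, 25])] D []
side a L [(236, [281.93, 188.41], [275, 178, 14, 21])] D [(73, [281.52, 173.77], [279, 168, 6, 13])]
side b L [(345, [338.9, 180.58], [330, 163, 19,
[... 2530 characters left out ...]
 68  97 146 174 173 150]
 [ 95 140 173 183 169 128  74  47  40  40  44  50  71 118 163 179 170 147]
 [ 87 128 166 181 174 141 106  80  65  49  46  56  93 143 175 182 165 145]
 [ 81 112 155 178 181 172 157 139 121 108 100 109 136 167 182 179 156 140]
 [ 78  94 134 168 180 183 183 177 170 161 163 165 171 182 181 165 147 140]
 [ 80  87 109 144 174 185 188 186 184 186 185 185 183 180 168 146 138 142]
 [ 80  83  87 115 145 168 179 182 186 190 186 185 172 157 142 139 135 143]
 [ 94  84  84  93 111 133 154 167 172 173 174 159 142 128 132 136 140 143]
 [114  95  86  88  90 102 116 126 128 129 130 127 120 124 134 141 142 141]
 [129 112  99  90  88  88  92  98  96  97 106 118 129 138 146 147 143 150]]
```

```bash
cat >> h.py <<'E'
def wcent(g,box,bg,lo=30):
    x0,y0,x1,y1=box;w=np.clip(bg-g[y0:y1,x0:x1].astype(float),0,None);w[w<lo]=0
    yy,xx=np.mgrid[y0:y1,x0:x1];return np.array([(w*xx).sum(),(w*yy).sum()])/w.sum()
def hull(mask,box):
    x0,y0,x1,y1=box;m=mask[y0:y1,x0:x1];n,l,st,_=cv2.connectedComponentsWithStats(np.ascontiguousarray(m),connectivity=4)
    i=1+np.argmax(st[1:,4]);p=cv2.findNonZero((l==i).astype(np.uint8));return cv2.convexHull(p)[:,0]+[x0,y0]
E
python3 - <<'E'
from h import *
t=cv2.imread("pics/top0.png");s=cv2.imread("pics/side0.png")
g=cv2.cvtColor(t,cv2.COLOR_BGR2GRAY);gs=cv2.cvtColor(s,cv2.COLOR_BGR2GRAY)
r=lambda X:(np.array(X)*1000).round(1)
hp=wcent(g,(200,226,214,238),208);npx=wcent(g,(245,233,256,244),165)
L,D=masks(t)
H=plane("top",hp,.047);N=plane("top",npx,.063)
print("hole",hp,r(H),"nut",npx,r(N))
hd=hull(L,(222,200,300,290));c=cv2.fitEllipse(hd.astype(np.float32)) ;print("head ell",c,r(plane("top",c[0],.047)))
v=H-N;print("ear az",np.degrees(np.arctan2(v[1],v[0])),np.linalg.norm(v[:2])*1e3)
for k,b in dict(A=(325,188,352,214),B=(344,252,370,276),C=(388,237,415,262),pin=(128,246,166,280)).items():
    q=hull(L,b);e=cv2.minEnclosingCircle(q.astype(np.float32));f=cv2.fitEllipse(q.astype(np.float32))
    print(k,np.round(e[0],2),round(e[1],1),np.round(f[0],2),np.round(f[1],1),r(plane("top",f[0],.045 if k!="pin" else .047)))
print("side hole");
sb=wcent(gs,(286,250,297,260),190,20);print(sb,proj("side",H));print("nut side proj",proj("side",N))
for k,b in dict(A=(270,163,295,202),B=(330,163,353,200),C=(322,146,343,180)).items():
    print(k,blobs(masks(s)[0],b,100)[0][2])
np.set_printoptions(linewidth=200)
print(g[255:272,350:366]);print(g[241:259,393:413]);print(g[255:270,134:152]);print(gs[292:322,310:330]);
print(gs[250:261,284:300]);print(gs[217:235,297:317])
E
```

```text
hole [206.22443064 231.2310559 ] [545.4 182.5  47. ] nut [249.69222181 237.78116859] [526.5  78.7  63. ]
head ell ((250.87847900390625, 239.42706298828125), (59.284706115722656, 74.59941864013672), 6.362847805023193) [523.8  76.4  47. ]
ear az 79.70196564861205 105.5312076319525
A [338.3 200.5] 8.7 [338.36 200.24] [16.1 17.1] [ 614.  -135.6   45. ]
B [357.03 263.74] 8.8 [357.38 263.66] [16.4 17.5] [ 460.8 -175.3   45. ]
C [401.3  249.59] 8.7 [401.7  249.51] [15.6 17.5] [ 491.7 -283.8   45. ]
pin [142.03 261.91] 6.3 [142.21 261.96] [10.9 12.8] [474.8 335.9  47. ]
side hole
[290.62745098 255.17112299] [291.56386806 255.80903729]
nut side proj [307.29465618 222.25743622]
A [275, 178, 14, 21]
B [330, 163, 19, 34]
C [326, 159, 15, 21]
[[117 116 111 112 108 112 122 134 135 129 127 121 124 125 125 123]
 [108 100  96 105 124 137 151 163 163 154 145 137 127 121 123 122]
 [ 86  85 103 135 165 172 180 184 183 179 174 167 148 132 123 120]
 [ 77  97 139 169 186 186 185 181 181 180 182 180 169 151 135 120]
 [ 84 131 172 185 186 175 163 154 147 151 162 167 169 159 148 126]
 [109 160 186 189 178 150
[... 7424 characters left out ...]
48 141 132 124 116 135 175 204 212]
 [210 196 166 134 120 120 122 128 125 128 130 127 125 116 112 114 139 181 206 211]
 [212 200 176 147 125 115 113 117 113 113 111 112 110 112 110 120 148 188 206 214]
 [213 206 193 161 132 120 113 110 107 106 100 101 102 110 121 142 169 197 210 213]
 [211 211 201 180 158 139 132 122 112 106 104  99 115 135 155 180 194 206 213 213]
 [213 215 207 197 187 176 168 160 151 138 133 132 154 170 188 202 208 210 213 214]
 [211 212 210 210 205 201 198 196 187 179 173 173 188 200 207 210 211 212 214 215]
 [211 214 213 213 211 209 206 205 203 202 201 202 208 210 210 212 210 214 213 213]
 [214 214 212 211 211 209 211 209 213 209 211 208 210 212 214 209 210 209 212 212]]
```

```bash
python3 - <<'E'
from h import *
t=cv2.imread("pics/top0.png");s=cv2.imread("pics/side0.png")
g=cv2.cvtColor(t,cv2.COLOR_BGR2GRAY).astype(np.float32);gs=cv2.cvtColor(s,cv2.COLOR_BGR2GRAY)
r=lambda X:(np.array(X)*1000).round(1)
sh=wcent(gs,(284,251,299,260),211,15);sn=wcent(gs,(302,218,311,225),165,20);print(sh,sn)
for k,a,b in(("hole",(206.22,231.23),sh),("nutbore",(249.69,237.78),sn),("griptop",(139.2,261.6),(320.8,296.4))):
    X,e=tri(a,b);print(k,r(X),round(e*1e3,1))
P=np.array([.4748,.3359,.083]);print("grip proj",proj("top",P),proj("side",P),proj("top",[.4748,.3359,.049]),proj("side",[.4748,.3359,.049]))
gx=cv2.Sobel(g,5,1,0);gy=cv2.Sobel(g,5,0,1)
d=dict(A=([.614,-.1356],(281.7,170)),B=([.4608,-.1753],(342.2,168)),C=([.4917,-.2838],(333,151)))
for k,(xy,sp) in d.items():
    q=proj("top",[*xy,.083]);q0=proj("top",[*xy,.047]);n=q-q0;
    yy,xx=np.mgrid[0:420,0:560];m=(np.hypot(xx-q[0],yy-q[1])<6)
    A=np.arctan2(gy[m],gx[m]);w=(gx[m]**2+gy[m]**2);ph=(w*np.exp(4j*A)).sum()/w.sum()
    im=np.degrees(np.angle(ph))/4
    # image angle -> world: project
    a=np.radians(im);w1=plane("top",q,.083);w2=plane("top",q+3*np.array([np.cos(a),np.sin(a)]),.083);v=w2-w1
    print(k,"top",q.round(1),"imang",im.round(1),abs(ph).round(2),"world az mod90",np.degrees(np.arctan2(v[1],v[0]))%90,"side proj",proj("side",[*xy,.083]).round(1),"tri",[r(z) for z in tri(q,sp)])
E
```

```text
[290.63642857 255.20642857] [306.19614836 221.31811698]
hole [546.3 182.4  48.1] 1.0
nutbore [527.7  78.7  65. ] 1.3
griptop [475.6 333.8  84.4] 1.1
grip proj [138.43783906 261.48575385] [321.77201654 298.04170121] [141.9877703  261.94032412] [320.45617225 313.39510183]
A top [340.6 197.8] imang 17.3 0.46 world az mod90 71.37094513329156 side proj [282.9 168. ] tri [array([ 616. , -136.5,   76.4]), np.float64(1.0)]
B top [360.3 263.2] imang 9.4 0.53 world az mod90 79.26378381818118 side proj [343.8 166.5] tri [array([ 462.8, -176.3,   77.8]), np.float64(1.9)]
C top [406.  248.6] imang -5.5 0.66 world az mod90 3.855565460076619 side proj [334.4 149.2] tri [array([ 493.6, -285.6,   76.4]), np.float64(1.6)]
```

Triangulated heights (hole 48, nut bore 65, grip top 84 mm) agree with the text to about 1.5 mm. Next, a helper that converts world targets to tool shifts.

```bash
cat > to.py <<'E'
# usage: to.py x y z(mm, TCP) yaw(deg) ... : shift/turn from the measured pose for one or more targets
import sys,numpy as np
from workcell import bot
from scipy.spatial.transform import Rotation as Ro
s=bot.get_state();R=np.array(s["ee_rot"]);p=np.array(s["ee_pos"])*1e3
print("t",round(s["time"],2),"p",p.round(1),"yaw",np.degrees(np.arctan2(R[1,0],R[0,0])).round(1),"gap",round(s["finger_gap"],3),"F",np.round(s["contact_force"],1),"ff",round(s["finger_force"],1),"q",np.round(s["joints"],0))
a=list(map(float,sys.argv[1:]))
for i in range(0,len(a),4):
    y=np.radians(a[i+3]);T=np.array([[np.cos(y),np.sin(y),0],[np.sin(y),-np.cos(y),0],[0,0,-1]])
    print(a[i:i+4],"shift",(R.T@(np.array(a[i:i+3])-p)).round(1),"turn",Ro.from_matrix(R.T@T).as_rotvec(degrees=True).round(2))
E
python3 to.py 500 -100 200 80 475.2 335 130 80
```

```text
t 0.1 p [ 147.7 -555.3  230.5] yaw 14.9 gap 0.994 F [ 0.3 -0.3 -0.9] ff 0.0 q [-83.  18.   3.  75.   0.  82.]
[500.0, -100.0, 200.0, 80.0] shift [ 457.5 -349.4   31.2] turn [ -0.07  -0.07 -65.12]
[475.2, 335.0, 130.0, 80.0] shift [ 545.2 -776.1  101.9] turn [ -0.07  -0.07 -65.12]
```

```bash
python3 -m inch '[[457,-349,30,0,0,-65,1],[457,-349,30,0,0,-65,1],[457,-349,30,0,0,-65,1],[457,-349,30,0,0,-65,1],[457,-349,30,0,0,-65,1],[457,-349,30,0,0,-65,1],[457,-349,30,0,0,-65,1],[457,-349,30,0,0,-65,1],[457,-349,30,0,0,-65,1],[457,-349,30,0,0,-65,1]]' 40; python3 to.py 475.2 335 130 80
```

```text
time: 0.93
ee_pos: [0.403, -0.2247, 0.2093]
ee_rot: [[0.171, 0.985, -0.0], [0.985, -0.171, 0.0], [0.0, -0.0, -1.0]]
contact_force: [0.9, 0.0, 0.3]
finger_gap: 1.001
finger_force: 0.0
t 0.93 p [ 403.  -224.7  209.3] yaw 80.2 gap 1.001 F [0.9 0.  0.3] ff 0.0 q [-39.   6. -16.  68.  -0.  61.]
[475.2, 335.0, 130.0, 80.0] shift [563.8 -24.3  79.3] turn [-0.01 -0.    0.18]
```

```bash
python3 -m inch '[[564,-24,79,0,0,0,0.6],[564,-24,79,0,0,0,0.6],[564,-24,79,0,0,0,0.6],[564,-24,79,0,0,0,0.6],[564,-24,79,0,0,0,0.6],[564,-24,79,0,0,0,0.6],[564,-24,79,0,0,0,0.6],[564,-24,79,0,0,0,0.6],[564,-24,79,0,0,0,0.6],[564,-24,79,0,0,0,0.6]]'; python3 to.py 475.2 335 130 80
```

```text
time: 1.77
ee_pos: [0.4571, 0.1843, 0.1513]
ee_rot: [[0.175, 0.985, -0.0], [0.985, -0.175, -0.0], [-0.0, -0.0, -1.0]]
contact_force: [0.7, -0.7, 0.1]
finger_gap: 0.603
finger_force: 0.0
t 1.77 p [457.1 184.3 151.3] yaw 79.9 gap 0.603 F [ 0.7 -0.7  0.1] ff 0.0 q [ 13.  11. -18.  61.  -0. 113.]
[475.2, 335.0, 130.0, 80.0] shift [151.5  -8.6  21.3] turn [-0.01  0.02 -0.1 ]
```

```bash
python3 -m inch '[[149,-8,21,0,0,0,0.6],[149,-8,21,0,0,0,0.6],[149,-8,21,0,0,0,0.6],[149,-8,21,0,0,0,0.6],[149,-8,21,0,0,0,0.6],[149,-8,21,0,0,0,0.6],[149,-8,21,0,0,0,0.6],[149,-8,21,0,0,0,0.6],[149,-8,21,0,0,0,0.6],[149,-8,21,0,0,0,0.6]]'; python3 to.py 475.2 335 53 80; python3 - <<'E'
from h import *
z=lambda i,f:cv2.resize(i,None,fx=f,fy=f,interpolation=cv2.INTER_CUBIC)
a=bot.camera("top")[:,:,::-1];b=bot.camera("side")[:,:,::-1]
cv2.imwrite("pics/top1.png",a);cv2.imwrite("pics/side1.png",b)
o=np.hstack([z(a[220:300,100:180],4),z(b[230:350,260:380],320/120)]);cv2.imwrite("pics/z1.png",o)
E
```

```text
time: 2.6
ee_pos: [0.4761, 0.3292, 0.1313]
ee_rot: [[0.177, 0.984, 0.0], [0.984, -0.177, 0.0], [0.0, 0.0, -1.0]]
contact_force: [-0.7, -0.1, -0.2]
finger_gap: 0.6
finger_force: 0.0
t 2.6 p [476.1 329.2 131.3] yaw 79.8 gap 0.6 F [-0.7 -0.1 -0.2] ff 0.0 q [ 27.  21.  -7.  62.  -0. 127.]
[475.2, 335.0, 53.0, 80.0] shift [ 5.6 -2.  78.3] turn [ 0.02 -0.01 -0.22]
```

View pics/z1.png

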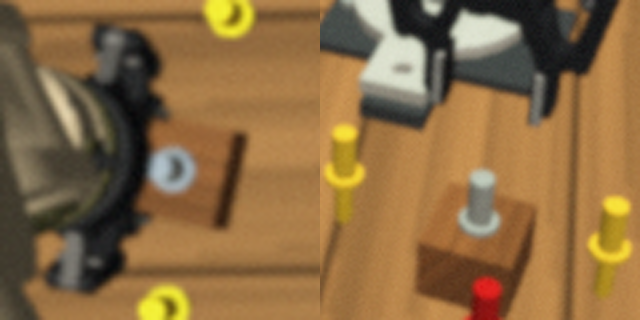

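```bash
python3 to.py 475.2 335 53 80; python3 -m inch '[[3,-1,30,0,0,0,0.6],[3,-1,60,0,0,0,0.6],[3,-1,70,0,0,0,0.6],[3,-1,70,0,0,0,0.6],[3,-1,70,0,0,0,0.6],[3,-1,70,0,0,0,0.6],[3,-1,70,0,0,0,0.6],[3,-1,70,0,0,0,0.6],[3,-1,70,0,0,0,0.6],[3,-1,70,0,0,0,0.6]]'; python3 to.py 475.2 335 53 80; python3 - <<'E'
from h import *
print(proj("side",[.4752,.335,.083]),proj("side",[.4761,.3292,.131]))
E
```

```text
t 2.7 p [476.1 329.5 131.2] yaw 79.8 gap 0.6 F [ 0.1 -0.4  0.2] ff 0.0 q [ 27.  21.  -7.  62.  -0. 127.]
[475.2, 335.0, 53.0, 80.0] shift [ 5.3 -1.9 78.2] turn [ 0.03 -0.01 -0.2 ]
time: 3.53
ee_pos: [0.4758, 0.3337, 0.0615]
ee_rot: [[0.176, 0.984, 0.001], [0.984, -0.176, 0.001], [0.001, 0.001, -1.0]]
contact_force: [-0.2, 0.6, -0.5]
finger_gap: 0.6
finger_force: 0.0
t 3.53 p [475.8 333.7  61.5] yaw 79.9 gap 0.6 F [-0.2  0.6 -0.5] ff 0.0 q [ 27.  24. -13.  53.  -0. 127.]
[475.2, 335.0, 53.0, 80.0] shift [ 1.2 -0.8  8.5] turn [ 0.06 -0.04 -0.11]
[321.57476539 297.64582889] [323.25782684 272.28711314]
```

```bash
python3 -m inch '[[1,-1,8,0,0,0,0.6],[1,-1,8,0,0,0,0.6],[1,-1,8,0,0,0,0.1],[1,-1,8,0,0,0,0],[1,-1,8,0,0,0,0],[1,-1,8,0,0,0,0],[1,-1,8,0,0,0,0],[1,-1,8,0,0,0,0],[1,-1,8,0,0,0,0],[1,-1,8,0,0,0,0]]' 40; python3 to.py
```

```text
time: 4.37
ee_pos: [0.4748, 0.3346, 0.0529]
ee_rot: [[0.176, 0.984, 0.0], [0.984, -0.176, 0.0], [0.0, 0.0, -1.0]]
contact_force: [1.1, -0.1, -1.2]
finger_gap: 0.177
finger_force: 39.0
t 4.37 p [474.8 334.6  52.9] yaw 79.9 gap 0.177 F [ 1.1 -0.1 -1.2] ff 39.0 q [ 27.  25. -13.  52.  -0. 127.]
```

```bash
python3 to.py 475 335 150 80 545.6 182.5 150 80 545.6 182.5 110 80; python3 -m inch '[[0,0,-40,0,0,0,0],[0,0,-80,0,0,0,0],[0,0,-97,0,0,0,0],[-30,-20,-97,0,0,0,0],[-65,-40,-97,0,0,0,0],[-100,-65,-97,0,0,0,0],[-138,-95,-97,0,0,0,0],[-138,-95,-97,0,0,0,0],[-138,-95,-97,0,0,0,0],[-138,-95,-97,0,0,0,0]]'; python3 to.py 545.6 182.5 120 80
```

```text
t 4.37 p [474.8 334.6  52.9] yaw 79.9 gap 0.177 F [ 1.1 -0.1 -1.2] ff 39.0 q [ 27.  25. -13.  52.  -0. 127.]
[475.0, 335.0, 150.0, 80.0] shift [  0.4   0.2 -97.1] turn [ 0.02 -0.01 -0.12]
[545.6, 182.5, 150.0, 80.0] shift [-137.3   96.5  -97.1] turn [ 0.02 -0.01 -0.12]
[545.6, 182.5, 110.0, 80.0] shift [-137.3   96.4  -57.1] turn [ 0.02 -0.01 -0.12]
time: 5.2
ee_pos: [0.3571, 0.2155, 0.1503]
ee_rot: [[0.176, 0.984, 0.002], [0.984, -0.176, 0.001], [0.001, 0.001, -1.0]]
contact_force: [0.2, 0.2, -1.0]
finger_gap: 0.171
finger_force: 40.6
t 5.2 p [357.1 215.5 150.3] yaw 79.9 gap 0.171 F [ 0.2  0.2 -1. ] ff 40.6 q [ 20.   3. -27.  59.   0. 120.]
[545.6, 182.5, 120.0, 80.0] shift [  0.7 191.3  30.6] turn [ 0.08 -0.06 -0.15]
```

I typed the ty sign wrong, but at that height it did no harm. Correcting it now.

```bash
python3 -m inch '[[0,40,0,0,0,0,0],[0,80,0,0,0,0,0],[0,120,0,0,0,0,0],[0,160,0,0,0,0,0],[0,190,10,0,0,0,0],[0,190,30,0,0,0,0],[0,190,40,0,0,0,0],[0,190,40,0,0,0,0],[0,190,40,0,0,0,0],[0,190,40,0,0,0,0]]'; python3 to.py 545.6 182.5 110 80; python3 - <<'E'
from h import *
z=lambda i,f:cv2.resize(i,None,fx=f,fy=f,interpolation=cv2.INTER_CUBIC)
a=bot.camera("top")[:,:,::-1];b=bot.camera("side")[:,:,::-1]
cv2.imwrite("pics/top2.png",a);cv2.imwrite("pics/side2.png",b)
o=np.hstack([z(a[190:290,160:260],4),z(b[210:290,250:330],5)]);cv2.imwrite("pics/z2.png",o)
E
```

```text
time: 6.03
ee_pos: [0.5436, 0.1827, 0.1103]
ee_rot: [[0.175, 0.985, 0.0], [0.985, -0.175, 0.0], [0.0, 0.0, -1.0]]
contact_force: [0.7, -0.9, -0.3]
finger_gap: 0.173
finger_force: 40.6
t 6.03 p [543.6 182.7 110.3] yaw 79.9 gap 0.173 F [ 0.7 -0.9 -0.3] ff 40.6 q [ 11.  21. -10.  59.  -0. 111.]
[545.6, 182.5, 110.0, 80.0] shift [0.2 2.  0.3] turn [ 0.01 -0.   -0.06]
```

View pics/z2.png

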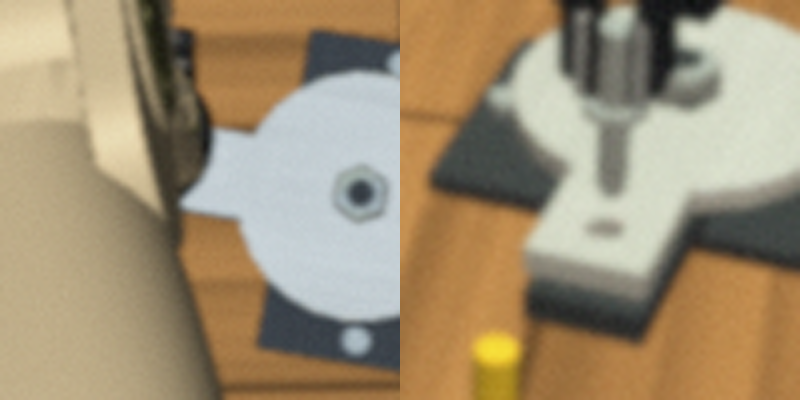

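The side view shows the shank above the ear: foot near (292.6,249), hole at about (291,255.6). I'll measure both precisely in this same camera so its bias cancels.

```bash
python3 - <<'E'
from h import *
np.set_printoptions(linewidth=200)
g=cv2.cvtColor(cv2.imread("pics/side2.png"),cv2.COLOR_BGR2GRAY).astype(int)
print(g[232:260,284:302])
for z in(.102,.080,.0623):print(z,proj("side",[.5436,.1827,z]).round(2))
for y in range(236,248):
    r=g[y,284:302];w=np.clip(185-r,0,None);w[w<15]=0;print(y,((w*np.arange(284,302)).sum()/w.sum()).round(2))
print("hole plane",plane("side",(290.63,255.2),.047)*1e3)
E
```

```text
[[214 205 183 164 161 168 166 163 159 159 160 162 151 149 152 168 192 203]
 [214 207 189 173 159 156 159 160 158 164 161 160 152 153 163 183 203 214]
 [213 213 204 190 174 158 143 139 138 142 144 147 155 170 184 200 208 215]
 [214 213 210 205 194 167 137 126 125 127 132 142 168 190 205 213 212 210]
 [215 212 211 211 201 171 136 115 122 123 122 149 179 205 213 211 215 211]
 [210 213 210 208 201 171 130 119 120 124 131 155 187 207 211 214 212 211]
 [211 211 213 209 202 169 133 118 118 120 129 156 188 209 213 212 214 211]
 [213 211 213 211 199 169 133 118 119 122 130 162 193 207 215 214 212 215]
 [211 213 213 211 199 169 133 118 120 119 133 163 195 211 214 213 212 212]
 [205 209 214 212 201 165 130 115 121 121 132 163 197 211 211 213 213 215]
 [193 207 214 213 198 163 127 118 119 120 129 164 196 209 214 214 212 216]
 [188 206 211 213 202 166 122 119 117 122 132 162 196 209 215 214 215 214]
 [189 208 212 211 199 162 130 114 113 116 136 170 199 212 216 211 213 214]
 [201 210 214 211 195 165 130 121 119 119 140 172 201 214 214 213 214 217]
 [212 213 214 208 198 168 137 119 121 122 147 184 
[... 550 characters left out ...]
 [217 213 209 195 182 170 161 162 166 177 191 208 213 213 215 214 214 215]
 [217 213 200 181 163 152 146 144 146 154 179 202 211 214 213 215 213 215]
 [216 214 206 186 172 161 157 153 152 160 184 206 214 213 213 216 213 211]
 [214 215 207 203 192 189 183 178 181 186 198 210 212 213 217 213 215 208]
 [215 213 212 212 208 205 208 205 205 208 212 212 213 213 216 215 214 202]
 [211 211 213 214 213 214 213 214 214 218 215 213 213 214 214 213 208 193]]
0.102 [293.29 232.78]
0.08 [292.94 242.24]
0.0623 [292.67 249.67]
236 292.37
237 292.25
238 292.13
239 292.07
240 292.05
241 291.99
242 291.97
243 291.97
244 291.89
245 291.75
246 291.75
247 291.96
hole plane [547.47600664 180.8309867   47.        ]
```

```bash
python3 -m inch '[[0,2,5,0,0,0,0],[0,2,10,0,0,0,0],[0,2,12,0,0,0,0],[0,2,14,0,0,0,0],[0,2,16,0,0,0,0],[0,2,18,0,0,0,0],[0,2,20,0,0,0,0],[0,2,22,0,0,0,0],[0,2,22,0,0,0,0],[0,2,22,0,0,0,0]]'; python3 to.py 545.5 182.8 57 80
```

```text
time: 6.97
ee_pos: [0.5457, 0.1817, 0.0876]
ee_rot: [[0.176, 0.984, -0.0], [0.984, -0.176, -0.0], [-0.0, -0.0, -1.0]]
contact_force: [-0.7, 0.3, -0.8]
finger_gap: 0.173
finger_force: 40.6
t 6.97 p [545.7 181.7  87.6] yaw 79.9 gap 0.173 F [-0.7  0.3 -0.8] ff 40.6 q [ 10.  23. -11.  56.  -0. 111.]
[545.5, 182.8, 57.0, 80.0] shift [ 1.1 -0.4 30.6] turn [-0.02  0.01 -0.12]
```

```bash
python3 -m inch '[[0,0,3,0,0,0,0],[0,0,6,0,0,0,0],[0,0,9,0,0,0,0],[0,0,12,0,0,0,0],[0,0,15,0,0,0,0],[0,0,17,0,0,0,0],[0,0,19,0,0,0,0],[0,0,20,0,0,0,0],[0,0,20,0,0,0,0],[0,0,20,0,0,0,0]]'; python3 to.py 545.5 182.8 57 80
```

```text
time: 7.8
ee_pos: [0.5459, 0.1817, 0.0678]
ee_rot: [[0.176, 0.984, 0.0], [0.984, -0.176, -0.0], [-0.0, 0.0, -1.0]]
contact_force: [-0.1, -0.3, -0.3]
finger_gap: 0.173
finger_force: 40.6
t 7.8 p [545.9 181.7  67.8] yaw 79.9 gap 0.173 F [-0.1 -0.3 -0.3] ff 40.6 q [ 10.  24. -13.  53.  -0. 111.]
[545.5, 182.8, 57.0, 80.0] shift [ 1.  -0.6 10.8] turn [ 0.01  0.01 -0.12]
```

Going well. Lower the last 12 mm, slowly at the end.

```bash
python3 -m inch '[[0,0,3,0,0,0,0],[0,0,6,0,0,0,0],[0,0,8,0,0,0,0],[0,0,10,0,0,0,0],[0,0,11,0,0,0,0],[0,0,12,0,0,0,0],[0,0,12.5,0,0,0,0],[0,0,12.5,0,0,0,0],[0,0,12.5,0,0,0,0],[0,0,12.5,0,0,0,0]]'; python3 to.py
```

```text
time: 8.63
ee_pos: [0.546, 0.1817, 0.0554]
ee_rot: [[0.176, 0.984, 0.0], [0.984, -0.176, -0.0], [-0.0, 0.0, -1.0]]
contact_force: [-0.3, 0.6, -2.4]
finger_gap: 0.167
finger_force: 40.8
t 8.63 p [546.  181.7  55.4] yaw 79.9 gap 0.167 F [-0.3  0.6 -2.4] ff 40.8 q [ 10.  24. -14.  52.  -0. 111.]
```

```bash
python3 -m inch '[[0,0,0.5,0,0,0,0],[0,0,1,0,0,0,0],[0,0,1,0,0,0,0.1],[0,0,1,0,0,0,0.2],[0,0,1,0,0,0,0.35],[0,0,1,0,0,0,0.5],[0,0,1,0,0,0,0.5],[0,0,1,0,0,0,0.5],[0,0,-20,0,0,0,0.5],[0,0,-50,0,0,0,0.5]]'; python3 to.py 462 -176 200 79 462 -176 130 79
python3 - <<'E'
from h import *
a=bot.camera("side")[:,:,::-1];cv2.imwrite("pics/z3.png",cv2.resize(a[200:290,250:350],None,fx=5,fy=5,interpolation=cv2.INTER_CUBIC))
E
```

```text
time: 9.47
ee_pos: [0.5432, 0.1812, 0.1027]
ee_rot: [[0.176, 0.984, -0.007], [0.984, -0.176, -0.001], [-0.003, -0.007, -1.0]]
contact_force: [0.7, -0.1, -0.9]
finger_gap: 0.504
finger_force: 0.0
t 9.47 p [543.2 181.2 102.7] yaw 79.9 gap 0.504 F [ 0.7 -0.1 -0.9] ff 0.0 q [ 10.  22. -10.  58.  -0. 111.]
[462.0, -176.0, 200.0, 79.0] shift [-366.1  -17.8  -96.3] turn [-0.37  0.15  0.88]
[462.0, -176.0, 130.0, 79.0] shift [-365.9  -17.4  -26.3] turn [-0.37  0.15  0.88]
```

View pics/z3.png

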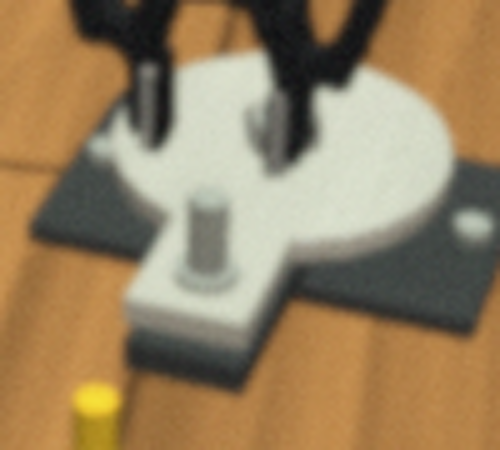

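The pin is seated with its collar flat on the ear (image about (291,255)) and the fingers are clear. Next, socket B.

```bash
python3 -m inch '[[0,0,-40,0,0,0,0.5],[-40,-3,-50,0,0,0,0.5],[-80,-6,-50,0,0,0,0.5],[-120,-9,-50,0,0,0,0.5],[-160,-12,-50,0,0,0,0.5],[-200,-14,-50,0,0,0,0.5],[-240,-15,-50,0,0,0,0.5],[-280,-16,-50,0,0,0,0.5],[-320,-16,-50,0,0,0,0.5],[-360,-16,-45,0,0,0,0.5]]'; python3 to.py 461.3 -175.6 60 79.3
```

```text
time: 10.35
ee_pos: [0.4668, -0.1721, 0.1514]
ee_rot: [[0.176, 0.984, 0.002], [0.984, -0.176, -0.001], [-0.001, 0.003, -1.0]]
contact_force: [-0.3, 0.3, 0.7]
finger_gap: 0.505
finger_force: 0.0
t 10.35 p [ 466.8 -172.1  151.4] yaw 79.9 gap 0.505 F [-0.3  0.3  0.7] ff 0.0 q [-29.  12. -17.  61.   0.  71.]
[461.3, -175.6, 60.0, 79.3] shift [-4.4 -5.1 91.4] turn [0.14 0.05 0.59]
```

```bash
python3 -m inch '[[-1,-5,30,0,0,0.5,0.5],[-1,-5,60,0,0,0.5,0.5],[-1,-5,75,0,0,0.5,0.5],[-1,-5,85,0,0,0.5,0.5],[-1,-5,85,0,0,0.5,0.5],[-1,-5,85,0,0,0.5,0.5],[-1,-5,85,0,0,0.5,0.5],[-1,-5,85,0,0,0.5,0.5],[-1,-5,85,0,0,0.5,0.5],[-1,-5,85,0,0,0.5,0.5]]'; python3 to.py 461.3 -175.6 52 79.3
```

```text
time: 11.18
ee_pos: [0.4625, -0.1702, 0.0662]
ee_rot: [[0.184, 0.983, 0.002], [0.983, -0.184, -0.001], [-0.001, 0.002, -1.0]]
contact_force: [0.3, 0.1, 0.8]
finger_gap: 0.502
finger_force: 0.0
t 11.18 p [ 462.5 -170.2   66.2] yaw 79.4 gap 0.502 F [0.3 0.1 0.8] ff 0.0 q [-30.  16. -25.  49.  -0.  71.]
[461.3, -175.6, 52.0, 79.3] shift [-5.5 -0.2 14.2] turn [0.1  0.04 0.11]
```

```bash
python3 -m inch '[[-5,0,7,0,0,0,0.5],[-5,0,14,0,0,0,0.5],[-5,0,14,0,0,0,0.5],[-5,0,14,0,0,0,0.3],[-5,0,14,0,0,0,0.1],[-5,0,14,0,0,0,0],[-5,0,14,0,0,0,0],[-5,0,14,0,0,0,0],[-5,0,14,0,0,0,0],[-5,0,14,0,0,0,0]]' 60; python3 to.py 461.3 -175.6 150 79.3
```

```text
time: 12.02
ee_pos: [0.4606, -0.1748, 0.0512]
ee_rot: [[0.184, 0.983, -0.0], [0.983, -0.184, 0.0], [0.0, -0.0, -1.0]]
contact_force: [0.0, 0.8, -3.2]
finger_gap: 0.177
finger_force: 59.5
t 12.02 p [ 460.6 -174.8   51.2] yaw 79.4 gap 0.177 F [ 0.   0.8 -3.2] ff 59.5 q [-30.  17. -26.  47.  -0.  70.]
[461.3, -175.6, 150.0, 79.3] shift [ -0.7   0.8 -98.8] turn [-0.03 -0.    0.09]
```

```bash
python3 to.py 527.1 78.9 135 79.7; python3 -m inch '[[0,0,-40,0,0,0,0],[0,0,-80,0,0,0,0],[0,0,-95,0,0,0,0],[40,0,-95,0,0,0,0],[80,5,-95,0,0,0,0],[120,10,-95,0,0,0,0],[160,15,-95,0,0,0,0],[200,18,-95,0,0,0,0],[240,18,-95,0,0,0,0],[261,18,-90,0,0,0,0]]'; python3 to.py 527.1 78.9 118 79.7
```

```text
t 12.02 p [ 460.6 -174.8   51.2] yaw 79.4 gap 0.177 F [ 0.   0.8 -3.2] ff 59.5 q [-30.  17. -26.  47.  -0.  70.]
[527.1, 78.9, 135.0, 79.7] shift [261.6  18.6 -83.8] turn [-0.03 -0.   -0.31]
time: 12.85
ee_pos: [0.5274, 0.0823, 0.142]
ee_rot: [[0.181, 0.983, 0.002], [0.983, -0.181, 0.001], [0.002, 0.001, -1.0]]
contact_force: [0.3, -1.2, -2.3]
finger_gap: 0.177
finger_force: 59.9
t 12.85 p [527.4  82.3 142. ] yaw 79.6 gap 0.177 F [ 0.3 -1.2 -2.3] ff 59.9 q [  0.  16. -13.  61.   0. 101.]
[527.1, 78.9, 118.0, 79.7] shift [-3.4  0.3 24. ] turn [ 0.08 -0.1  -0.14]
```

```bash
python3 -m inch '[[0,0,5,0,0,0,0],[0,0,10,0,0,0,0],[0,0,15,0,0,0,0],[0,0,20,0,0,0,0],[0,0,21,0,0,0,0],[0,0,21,0,0,0,0],[0,0,21,0,0,0,0],[0,0,21,0,0,0,0],[0,0,21,0,0,0,0],[0,0,21,0,0,0,0]]'; python3 to.py 527.1 78.9 98 79.7
```

```text
time: 13.68
ee_pos: [0.5269, 0.0781, 0.1206]
ee_rot: [[0.185, 0.983, 0.001], [0.983, -0.185, -0.0], [0.0, 0.001, -1.0]]
contact_force: [-0.2, -0.1, -2.9]
finger_gap: 0.18
finger_force: 59.9
t 13.68 p [526.9  78.1 120.6] yaw 79.4 gap 0.18 F [-0.2 -0.1 -2.9] ff 59.9 q [ -0.  17. -15.  58.  -0. 100.]
[527.1, 78.9, 98.0, 79.7] shift [ 0.9  0.1 22.6] turn [ 0.04 -0.   -0.34]
```

```bash
python3 -m inch '[[0.7,0,1,0,0,-0.3,0],[0.7,0,2,0,0,-0.3,0],[0.7,0,3,0,0,-0.3,0],[0.7,0,4,0,0,-0.3,0],[0.7,0,5,0,0,-0.3,0],[0.7,0,6,0,0,-0.3,0],[0.7,0,7,0,0,-0.3,0],[0.7,0,8,0,0,-0.3,0],[0.7,0,8.5,0,0,-0.3,0],[0.7,0,8.5,0,0,-0.3,0]]'; python3 to.py 527.1 78.9 98 79.7
```

```text
time: 14.52
ee_pos: [0.527, 0.0791, 0.1119]
ee_rot: [[0.179, 0.984, 0.001], [0.984, -0.179, 0.0], [0.0, 0.001, -1.0]]
contact_force: [0.0, 0.8, -2.4]
finger_gap: 0.174
finger_force: 60.1
t 14.52 p [527.   79.1 111.9] yaw 79.7 gap 0.174 F [ 0.   0.8 -2.4] ff 60.1 q [ -0.  17. -16.  57.   0. 100.]
[527.1, 78.9, 98.0, 79.7] shift [-0.1  0.1 13.9] turn [ 0.03 -0.01 -0.01]
```

No contact at a mouth height of 60.7 mm (a small bore would stop at 62 to 63), so this one seems to fit. Continuing down.

```bash
python3 -m inch '[[0,0,1,0,0,0,0],[0,0,2,0,0,0,0],[0,0,3,0,0,0,0],[0,0,4,0,0,0,0],[0,0,5,0,0,0,0],[0,0,6,0,0,0,0],[0,0,7,0,0,0,0],[0,0,8,0,0,0,0],[0,0,9,0,0,0,0],[0,0,9,0,0,0,0]]'; python3 to.py 527.1 78.9 98 79.7
```

```text
time: 15.35
ee_pos: [0.5282, 0.0793, 0.1061]
ee_rot: [[0.179, 0.984, 0.005], [0.984, -0.179, 0.0], [0.001, 0.004, -1.0]]
contact_force: [-3.3, 1.7, 19.2]
finger_gap: 0.177
finger_force: 63.1
t 15.35 p [528.2  79.3 106.1] yaw 79.7 gap 0.177 F [-3.3  1.7 19.2] ff 63.1 q [ -0.  17. -16.  56.   0. 100.]
[527.1, 78.9, 98.0, 79.7] shift [-0.6 -1.   8.1] turn [ 0.25 -0.07  0.  ]
```

```bash
python3 - <<'E'
from h import *
a=bot.camera("side")[:,:,::-1];cv2.imwrite("pics/side4.png",a);cv2.imwrite("pics/z4.png",cv2.resize(a[170:270,250:360],None,fx=5,fy=5,interpolation=cv2.INTER_CUBIC))
for z in (.047,.055,.0625,.092,.100,.1075):print(z,proj("side",[.5275,.0788,z]).round(1))
E
```

```text
0.047 [306.5 228.5]
0.055 [306.7 225.4]
0.0625 [306.8 222.4]
0.092 [307.5 210.6]
0.1 [307.6 207.4]
0.1075 [307.8 204.3]
```

View pics/z4.png

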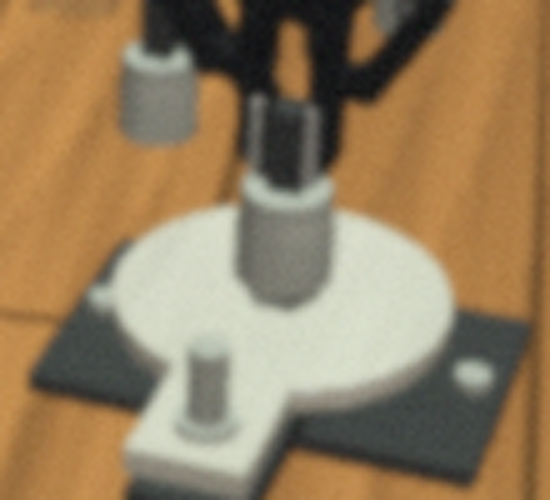

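```bash
python3 - <<'E'
from h import *
np.set_printoptions(linewidth=220)
g=cv2.cvtColor(cv2.imread("pics/side4.png"),cv2.COLOR_BGR2GRAY).astype(int)
th=np.linspace(0,2*np.pi,73)
for z in(.047,.051,.055,.0625):
    for c in((.5282,.0788),):
        lo=np.array([proj("side",[c[0]+.021*np.cos(a),c[1]+.021*np.sin(a),z]) for a in th])
        hi=np.array([proj("side",[c[0]+.021*np.cos(a),c[1]+.021*np.sin(a),z+.045]) for a in th])
        i=lo[:,1].argmax();print(z,"bottom",lo[i].round(1),"x",lo[:,0].min().round(1),lo[:,0].max().round(1),"top ell rows",hi[:,1].min().round(1),hi[:,1].max().round(1),"x",hi[:,0].min().round(1),hi[:,0].max().round(1))
print("rows 202..216 at col 303-312");print(g[200:218,296:318])
print(g[222:236,294:320])
E
```

```text
0.047 bottom [306.8 233.9] x 296.5 315.9 top ell rows 205.6 215.8 x 297.2 317.1
0.051 bottom [306.9 232.3] x 296.5 316.0 top ell rows 204.0 214.2 x 297.3 317.2
0.055 bottom [306.9 230.7] x 296.6 316.1 top ell rows 202.4 212.5 x 297.3 317.3
0.0625 bottom [307.1 227.8] x 296.7 316.3 top ell rows 199.3 209.4 x 297.5 317.5
rows 202..216 at col 303-312
[[ 99  69  60  78  90  93  64  47  44  40  42  43  43  51  75  97  99  72  44  33  38  57]
 [ 98  80  75  84  98  89  66  45  45  43  43  40  43  51  76  98  97  75  44  28  47  77]
 [ 97  90  93 100 104  90  67  43  43  40  39  41  42  51  77 100  97  76  43  41  65  95]
 [ 99 102 112 121 114  91  64  45  43  44  41  38  41  57  81  99 100  78  56  65  94 113]
 [100 108 126 136 135 111  79  61  46  43  44  39  39  56  88  99 102  89  87  93 111 129]
 [101 114 140 158 162 144 121  83  58  46  49  44  43  56  84 107 112 116 127 135 136 137]
 [103 121 145 173 180 176 155 115  75  55  50  49  49  63  90 113 130 147 165 167 156 141]
 [105 122 142 175 189 188 173 143 112  92  82  76  73  81 113 140 157 173 181 177 161 143]
 [107 118 135 158 181 
[... 1687 characters left out ...]
 111 108 106 109 118 128 144 171 198 212 214 215 215 215]
 [213 215 214 214 211 203 182 157 143 133 122 118 112 108 111 117 135 157 177 196 207 212 217 214 214 217]
 [213 214 215 215 215 210 199 187 178 172 163 151 139 130 135 154 175 189 202 210 211 216 216 215 213 217]
 [215 213 210 213 215 216 213 206 202 199 197 190 181 173 180 190 200 207 214 214 214 215 212 212 217 217]
 [212 212 214 213 214 216 213 213 213 211 210 208 205 204 204 208 211 213 213 215 216 215 213 215 215 215]
 [215 214 214 214 213 213 213 214 211 212 212 213 215 212 210 212 215 215 215 212 215 213 214 214 217 216]
 [214 213 212 216 213 210 213 213 212 213 213 213 214 213 213 212 212 216 213 214 213 216 216 216 216 219]]
```

Body-top edge at row 211.7 puts the mouth at about 55 mm: the socket is over the nut but jammed partway. I'll read the wrench, then ease it.

```bash
python3 -c "
from workcell import bot
s=bot.get_state();print(s['wrist_torque'],s['contact_force'],s['ee_pos'],s['ee_rot'][:,2])"
python3 -m inch '[[0,0,-1,0,0,0,0],[0,0,-2,0,0,0,0],[0,0,-3,0,0,0,0],[0,0,-3,0,0,0,0],[0,0,-3,0,0,0,0],[0,0,-3,0,0,0,0],[0,0,-3,0,0,0,0],[0,0,-3,0,0,0,0],[0,0,-3,0,0,0,0],[0,0,-3,0,0,0,0]]'; python3 to.py;python3 -c "
from workcell import bot
s=bot.get_state();print(s['wrist_torque'])"
```

```text
[ 0.35384498  1.0165222  -0.03766859] [-4.41695254  1.78468141 19.2380158 ] [0.52817696 0.07932391 0.10606224] [ 4.55727387e-03  4.49248879e-04 -9.99989515e-01]
time: 16.23
ee_pos: [0.5279, 0.0792, 0.1062]
ee_rot: [[0.179, 0.984, 0.002], [0.984, -0.179, 0.0], [0.001, 0.002, -1.0]]
contact_force: [4.4, 2.1, 3.9]
finger_gap: 0.18
finger_force: 60.7
t 16.23 p [527.9  79.2 106.2] yaw 79.7 gap 0.18 F [4.4 2.1 3.9] ff 60.7 q [ -0.  17. -16.  56.   0. 100.]
[ 0.62272527 -1.10521874  0.00127017]
```

```bash
python3 -m inch '[[0,0,-2,0,0,0,0],[0,0,-4,0,0,0,0],[0,0,-6,0,0,0,0],[0,0,-6,0,0,0,0],[0,0,-6,0,0,0,0],[0,0,-6,0,0,0,0],[0,0,-6,0,0,0,0],[0,0,-6,0,0,0,0],[0,0,-6,0,0,0,0],[0,0,-6,0,0,0,0]]'; python3 to.py 527.2 78.4 111 79.7;python3 - <<'E'
from h import *
print(bot.get_state()['wrist_torque'].round(2))
g=bot.camera("side")[:,:,::-1];cv2.imwrite("pics/side5.png",g);g=cv2.cvtColor(g,cv2.COLOR_BGR2GRAY).astype(int)
np.set_printoptions(linewidth=220);print(g[200:214,305:309].T);print(g[218:236,296:320])
E
```

```text
time: 17.07
ee_pos: [0.5273, 0.0791, 0.1096]
ee_rot: [[0.179, 0.984, -0.0], [0.984, -0.179, 0.0], [0.0, -0.001, -1.0]]
contact_force: [9.7, 2.4, -13.8]
finger_gap: 0.175
finger_force: 61.1
t 17.07 p [527.3  79.1 109.6] yaw 79.7 gap 0.175 F [  9.7   2.4 -13.8] ff 61.1 q [ -0.  17. -16.  57.   0. 100.]
[527.2, 78.4, 111.0, 79.7] shift [-0.7  0.  -1.4] turn [-0.03 -0.01 -0.02]
[ 0.63 -2.38  0.05]
[[ 42  38  38  44  51  80 126 171 183 176 149 125 121 125]
 [ 41  43  42  45  46  68 116 162 186 178 155 128 122 127]
 [ 43  41  45  43  45  59 102 149 180 179 157 135 129 127]
 [ 42  41  40  43  40  56  94 143 177 180 160 138 127 128]]
[[201 162 118 105 108 113 115 120 120 120 127 129 131 128 129 128 128 122 122 126 150 185 209 216]
 [196 157 116 104 102 110 115 120 122 123 124 127 133 131 125 130 127 125 122 126 150 187 208 216]
 [187 147 114 104 108 112 115 116 121 124 123 128 130 127 130 126 124 122 123 126 154 191 211 215]
 [186 145 110 100 107 111 116 116 122 124 120 127 125 129 127 126 126 127 117 126 154 191 211 217]
 [185 150 114 102 105 111 114 119 122 124 124 127 124 127 128 125 125 
[... 616 characters left out ...]
5 214]
 [213 214 209 193 164 133 119 117 113 112 115 112 109 108 115 125 142 171 195 210 214 216 216 214]
 [215 211 212 204 182 161 143 133 127 118 109 106 110 117 137 157 176 195 208 214 214 212 214 217]
 [213 214 214 213 202 188 178 173 165 152 143 132 136 153 173 190 203 210 213 215 215 213 215 214]
 [213 214 215 215 212 209 203 202 198 189 180 176 180 191 200 208 210 214 212 214 213 214 214 217]
 [212 215 215 218 214 213 209 209 209 208 207 205 205 211 209 215 213 213 214 213 214 215 215 217]
 [216 214 214 213 213 210 214 212 211 210 212 210 213 214 215 213 215 213 214 214 213 213 215 217]
 [214 214 215 213 214 212 212 212 213 212 214 215 215 212 212 214 216 212 214 214 213 214 218 217]]
```

```bash
python3 -m inch '[[0,0.3,0,0,0,0,0],[0.2,0.6,0,0,0,0,0],[0.4,1,0,0,0,0,0],[0.4,1,0,0,0,0,0],[0.4,1,0,0,0,0,0],[0.4,1,0,0,0,0,0],[0.4,1,0,0,0,0,0],[0.4,1,0,0,0,0,0],[0.4,1,0,0,0,0,0],[0.4,1,0,0,0,0,0]]'; python3 to.py;python3 -c "
from workcell import bot
print(bot.get_state()['wrist_torque'])"
```

```text
time: 17.95
ee_pos: [0.5276, 0.0791, 0.1097]
ee_rot: [[0.179, 0.984, -0.002], [0.984, -0.179, -0.0], [-0.0, -0.002, -1.0]]
contact_force: [7.5, 1.7, -11.6]
finger_gap: 0.173
finger_force: 61.5
t 17.95 p [527.6  79.1 109.7] yaw 79.7 gap 0.173 F [  7.5   1.7 -11.6] ff 61.5 q [ -0.  17. -16.  57.  -0. 100.]
[ 0.48494962 -1.85062193 -0.04429234]
```

```bash
python3 -m inch '[[0,0.3,0,0,0,0,0],[0,0.6,0,0,0,0,0],[0,1,0,0,0,0,0],[0,1.3,0,0,0,0,0],[0,1.6,0,0,0,0,0],[0,2,0,0,0,0,0],[0,2,0,0,0,0,0],[0,2,0,0,0,0,0],[0,2,0,0,0,0,0],[0,2,0,0,0,0,0]]'; python3 to.py;python3 -c "
from workcell import bot
print(bot.get_state()['wrist_torque'])"
```

```text
time: 18.78
ee_pos: [0.5289, 0.0785, 0.112]
ee_rot: [[0.179, 0.984, -0.001], [0.984, -0.179, -0.001], [-0.001, -0.001, -1.0]]
contact_force: [-0.8, 0.6, -3.5]
finger_gap: 0.175
finger_force: 62.5
t 18.78 p [528.9  78.5 112. ] yaw 79.7 gap 0.175 F [-0.8  0.6 -3.5] ff 62.5 q [ -0.  17. -15.  57.  -0. 100.]
[ 0.15557773  0.1597527  -0.03584714]
```

Freed at x = 528.9, so the nut lies further in +x than I assumed. Descending here.

```bash
python3 -m inch '[[0,0,1,0,0,0,0],[0,0,2,0,0,0,0],[0,0,3,0,0,0,0],[0,0,4,0,0,0,0],[0,0,5,0,0,0,0],[0,0,6,0,0,0,0],[0,0,7,0,0,0,0],[0,0,8,0,0,0,0],[0,0,8,0,0,0,0],[0,0,8,0,0,0,0]]'; python3 to.py;python3 -c "
from workcell import bot
print(bot.get_state()['wrist_torque'])"
```

```text
time: 19.62
ee_pos: [0.5287, 0.0792, 0.106]
ee_rot: [[0.179, 0.984, -0.0], [0.984, -0.179, 0.001], [0.001, -0.0, -1.0]]
contact_force: [-5.9, 3.7, 7.9]
finger_gap: 0.179
finger_force: 64.5
t 19.62 p [528.7  79.2 106. ] yaw 79.7 gap 0.179 F [-5.9  3.7  7.9] ff 64.5 q [ -0.  18. -16.  56.   0. 100.]
[7.34354605e-01 1.50389839e+00 3.99199163e-04]
```

It stops at the same depth with pinching forces on both sides. That matches the adapter's 90° ambiguity: the bore is 30° off. Lift off and turn 30°.

```bash
python3 -m inch '[[0,0,-3,0,0,0,0],[0,0,-7,0,0,0,0],[0,0,-11,0,0,0,0],[0,0,-15,0,0,0,0],[0,0,-15,0,0,-7,0],[0,0,-15,0,0,-14,0],[0,0,-15,0,0,-21,0],[0,0,-15,0,0,-28,0],[0,0,-15,0,0,-30,0],[0,0,-15,0,0,-30,0]]'; python3 to.py 527.4 78.7 114 109.7
```

```text
time: 20.45
ee_pos: [0.5309, 0.0783, 0.1203]
ee_rot: [[-0.337, 0.941, 0.003], [0.941, 0.337, -0.001], [-0.002, 0.002, -1.0]]
contact_force: [-0.5, -1.1, -3.3]
finger_gap: 0.176
finger_force: 63.1
t 20.45 p [530.9  78.3 120.3] yaw 109.7 gap 0.176 F [-0.5 -1.1 -3.3] ff 63.1 q [ -0.  17. -15.  58.  -0.  70.]
[527.4, 78.7, 114.0, 109.7] shift [ 1.5 -3.2  6.3] turn [0.13 0.12 0.01]
```

```bash
python3 -m inch '[[1.3,-3,1,0,0,0,0],[1.3,-3,2,0,0,0,0],[1.3,-3,3,0,0,0,0],[1.3,-3,4,0,0,0,0],[1.3,-3,5,0,0,0,0],[1.3,-3,6,0,0,0,0],[1.3,-3,7,0,0,0,0],[1.3,-3,8,0,0,0,0],[1.3,-3,9,0,0,0,0],[1.3,-3,9,0,0,0,0]]'; python3 to.py 527.4 78.7 98 109.7
```

```text
time: 21.28
ee_pos: [0.5263, 0.0791, 0.1095]
ee_rot: [[-0.337, 0.942, -0.0], [0.942, 0.337, -0.0], [0.0, -0.0, -1.0]]
contact_force: [0.3, 1.0, -3.2]
finger_gap: 0.178
finger_force: 63.0
t 21.28 p [526.3  79.1 109.5] yaw 109.7 gap 0.178 F [ 0.3  1.  -3.2] ff 63.0 q [ -0.  17. -16.  57.  -0.  70.]
[527.4, 78.7, 98.0, 109.7] shift [-0.7  0.9 11.5] turn [-0.03 -0.   -0.02]
```

```bash
python3 -m inch '[[0,0.7,1,0,0,0,0],[0,0.7,2,0,0,0,0],[0,0.7,3,0,0,0,0],[0,0.7,4,0,0,0,0],[0,0.7,5,0,0,0,0],[0,0.7,6,0,0,0,0],[0,0.7,7,0,0,0,0],[0,0.7,8,0,0,0,0],[0,0.7,8,0,0,0,0],[0,0.7,8,0,0,0,0]]'; python3 to.py 527.4 78.7 98 109.7;python3 -c "
from workcell import bot
print(bot.get_state()['wrist_torque'])"
```

```text
time: 22.12
ee_pos: [0.5271, 0.0793, 0.1017]
ee_rot: [[-0.337, 0.942, -0.0], [0.942, 0.337, -0.0], [-0.0, -0.0, -1.0]]
contact_force: [0.2, 0.3, -3.5]
finger_gap: 0.177
finger_force: 63.0
t 22.12 p [527.1  79.3 101.7] yaw 109.7 gap 0.177 F [ 0.2  0.3 -3.5] ff 63.0 q [ -0.  18. -17.  56.  -0.  70.]
[527.4, 78.7, 98.0, 109.7] shift [-0.6  0.1  3.7] turn [-0.01  0.   -0.02]
[-0.01671244  0.01238028 -0.01364265]
```

It slides freely with the 30° turn. Last 4 mm onto the head.

```bash
python3 -m inch '[[0,0,1,0,0,0,0],[0,0,2,0,0,0,0],[0,0,3,0,0,0,0],[0,0,4,0,0,0,0],[0,0,4.5,0,0,0,0],[0,0,5,0,0,0,0],[0,0,5,0,0,0,0],[0,0,5,0,0,0,0],[0,0,5,0,0,0,0],[0,0,5,0,0,0,0]]'; python3 to.py
python3 - <<'E'
from h import *
a=bot.camera("side")[:,:,::-1];b=bot.camera("top")[:,:,::-1];z=lambda i:cv2.resize(i,(400,400),interpolation=cv2.INTER_CUBIC)
cv2.imwrite("pics/z6.png",np.hstack([z(a[170:270,255:355]),z(b[160:300,290:430])]))
g=cv2.cvtColor(a,cv2.COLOR_BGR2GRAY).astype(int);print(g[206:218,305:309].T)
E
```

```text
time: 22.95
ee_pos: [0.5273, 0.0792, 0.0981]
ee_rot: [[-0.337, 0.942, 0.001], [0.942, 0.337, -0.0], [-0.001, 0.001, -1.0]]
contact_force: [-3.2, -0.9, 6.4]
finger_gap: 0.18
finger_force: 64.6
t 22.95 p [527.3  79.2  98.1] yaw 109.7 gap 0.18 F [-3.2 -0.9  6.4] ff 64.6 q [ -0.  18. -17.  55.  -0.  70.]
[[ 67  65  63  63  82 120 158 176 169 143 126 122]
 [ 48  43  45  47  68 106 155 179 173 151 130 128]
 [ 45  44  47  49  67 107 157 178 176 151 133 127]
 [ 46  40  44  48  69 115 164 184 176 155 133 127]]
```

View pics/z6.png

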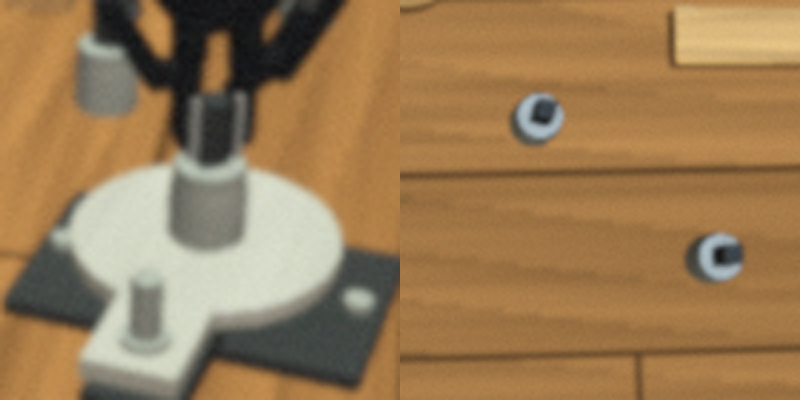

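The socket's round foot now rests on the head (mouth at 46.9 mm, 6 N contact), the pin is still seated, and the other two sockets stand upright. Hold briefly, then hand in.

```bash
python3 -m inch '[[0,0,0,0,0,0,0],[0,0,0,0,0,0,0],[0,0,0,0,0,0,0],[0,0,0,0,0,0,0],[0,0,0,0,0,0,0],[0,0,0,0,0,0,0],[0,0,0,0,0,0,0],[0,0,0,0,0,0,0],[0,0,0,0,0,0,0],[0,0,0,0,0,0,0]]'; python3 to.py; python3 -c "
from workcell import bot
print(bot.finish_job())"
```

```text
time: 23.88
ee_pos: [0.5273, 0.0792, 0.0981]
ee_rot: [[-0.337, 0.942, 0.001], [0.942, 0.337, -0.0], [-0.001, 0.001, -1.0]]
contact_force: [-3.7, -1.1, 7.4]
finger_gap: 0.175
finger_force: 64.6
t 23.88 p [527.3  79.2  98.1] yaw 109.7 gap 0.175 F [-3.7 -1.1  7.4] ff 64.6 q [ -0.  18. -17.  55.  -0.  70.]
the job is handed in; nothing more can be done
None
```

I handed the job in at about 24 s, without seeing a verdict: the pin is seated in the ear, and the first socket I tried fit once turned 30°, so it is fully home on the nut and still gripped, with the other two left standing untouched.

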